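# Spin-test the engraving vise and lock its head

## Robot

A 7-joint arm with a two-finger parallel gripper is mounted at the origin on the work surface. World frame = base frame: x ahead of the robot, y to its left, z up, the work surface at z = 0. Lengths are in m, angles in rad, forces in N, time in s.
With the tool pointing down it reaches from about 0.4 to 0.85 m from the base axis. Payload 10.4 kg.
Tool frame: the origin (TCP) lies on the centre line of the jaws, within the pads' length; the fingertips stand 11 mm ahead of it and the grasp point (between the pads) lies 8 mm behind it (tip_reach is the distance from the TCP to the fingertips, in m); z points along the fingers, y is the line along which they close (so a half turn about z gives the same grasp; the last joint's range is limited). The gripper opens to 85 mm and grips with 20 to 120 N. Pads are 22 mm wide; open, the fingers measure 114 mm over their backs; the gripper's body (76 mm by 85 mm) begins 54 mm behind the grasp point. The pads swing forward as they close: fully open they stand 13 mm farther back than shut.
Start: joints at [-1.328, 0.332, -0.065, 1.46, 0.022, 1.35, -0.088], TCP at [0.164, 0.603, 0.242] pointing down, gripper open.
Joint ranges: [-2.6, 2.6], [-0.5, 2.12], [-1.47, 1.34], [0.16, 2.42], [-1.27, 4.41], [0.06, 2.06], [-2.6, 2.6]. Speed limits (rad/s): [2.22, 2.22, 2.79, 2.79, 3.14, 3.14, 3.14].

## Interface

Orientations are given as a unit quaternion [x, y, z, w].
In Python, from workcell import get_obs, camera, hand_in, tip_reach gives the robot as it stands. The module is installed in compiled form; this text tells all that it offers.
- The arm moves only by the tool move_arm, never from a script. Its argument "plan" is a list of rows, each an object with "delta_pos": the shift along the tool's x, y, z in normalised numbers (1 is 1 m), a list of three; "turn": the turn, a rotation vector about the tool's x, y, z in a scale on which 1.0 is pi rad, a list of three; "fingers": the closure, from 0 (fully open) to 1 (shut). A call has 1 to 12 rows; each row is the pose to reach, as a shift and turn from the pose commanded when the call began, along the tool's axes at that moment; what a row does not reach only later rows make up. A row lasts 1/8 s, in which the tool goes at most 62.5 mm and 10.7 degrees, less where a joint would pass 70% of its speed; a pose out of reach is approached as far as the arm can. A shift or turn number past 1, either way, is cut back to 1. A call with a gripper value outside its range is refused whole. The fingers move at their own pace and stop on an object; "force" is the grip in N (left out, the last holds). Time passes only in rows, so rows that repeat a pose let the fingers close. It gives the time, the measured TCP pose, the force, the opening and the grip force at its end, in the units of the state.
- get_obs(): the state, without advancing time (a new reading comes with each control period).
- camera(name): name is "scene" or "top"; returns a dict with "color" (420x560x3 uint8, red, green, blue), "range_z" (420x560 float32, m along the optical axis (not along the pixel's ray), 0 where there is no reading), "fx", "fy", "cx", "cy" (pixels), "R" (3x3) and "t" (3): a world point X has camera coordinates R X + t. Camera axes: x right, y down, z forward; pixel columns grow to the right and rows downward; lengths in m; the calibration is good to about 2 mm. A picture is of the moment at which its call begins.
- hand_in(): hands the job in; it is judged then, once.
The state is a dict: "clock": time; "joint_pos": joint angles; "joint_velocities": joint speeds; "tau": joint torques, N m; "position": TCP position; "ee_rot": TCP orientation; "ft_force": force on the tool from outside, world axes, zero at the start; "torque": the same for the moment, N m; "grip_width": opening from 0.0 (shut) to 1.0 (fully open); "grasp_force": force on a finger pad.
Only numpy, scipy, OpenCV 4.12 (cv2) and the standard library are available. Lean on these libraries where they do the work, as an engineer would, in place of code of your own. Each camera call takes 0.05 s, during which the arm holds its last target. There are 200 camera calls.

## Task

The engraving vise has just been regreased: push its jaws to give the head a good spin (at least a quarter turn a second) and let it run free, untouched, for a few seconds; then slow it with a light fingertip on its plate, never pressing hard and not by the jaws, so that it comes to rest with the lock hole centred under the slot of the fork. Hand off and the head standing still, take the lock pin from the bur block, put it gently down through the slot into the hole until its knurled head sits on the fork, and let go. Leave everything else on the bench where it is.

Things in the scene. Friction and masses are not known exactly. Their poses are not given: they have to be found in the camera images.
- vise: Engraving vise, fixed to the bench: a round dark steel base 144 mm across on a rubber foot, the turning head on top, a steel lock fork at one side. Origin on the head's axis at bench height, z up, x from the axis towards the fork. The fork's upright stands just outside the head, from radius 73 to 87 mm (its foot to 93 mm), 26 mm wide, and rises to 81 mm above the bench.
- slot (a point): Where the pin goes: the middle of the fork's slot at the tines' top face, 81 mm above the bench, 60 mm from the head's axis. From the upright two tines reach inwards over the head to radius 50 mm, each 8 mm wide and 8 mm thick (underside 73 mm above the bench), with a 10 mm slot between them, open towards the axis.
- turntable: The turning head's round metal plate, 140 mm across, 16 mm thick, milled rim; its flat top face, 70 mm above the bench, is free for touching from radius 42 to 70 mm except under the fork. Origin on its axis at bench height, z up, x towards its lock hole. 1.1 kg, give or take 30 per cent. Hard, does not give: lower on to it at a few mm/s. 1 N of fingertip slows it by some 6 to 40 rad/s2.
- jaws: Two steel jaws in the middle of the plate that turn with it, as one block 76 mm along x and 32 mm along y, from the plate's face (70 mm) to 98 mm above the bench; x towards the lock hole, origin on the axis at bench height. A push on the side of the jaws spins the head.
- head (a joint): Angle of the head about its upright axis, rad, counter-clockwise from above; the hole is under the slot at 0 and at every full turn (2 pi) from it. Turns without limit either way and very freely: from 3 rad/s it coasts for 35 to 65 s; once stopped it stays where it is.
- hole (a point): Centre of the lock hole at the plate's top face: a 10.5 mm hole right through the plate, 60 mm from the axis, the only hole in the plate.
- pin: Lock pin, steel, 46 mm tall, standing loose in the plain end of the bur block: a 7 mm shank 24 mm long (its lowest 6 mm taper to 3 mm) under a knurled round head 16 mm across and 22 mm tall. Origin at the centre of the tip, z up to the head; the tip is 6 mm above the bench in the block (24 mm deep in it) and 57 mm when home in the fork.
- burblock: Light wooden bur block, fixed, 120 x 54 mm and 30 mm high; origin under its centre. The pin stands in a hole 36 mm from the centre along its +x; the other end carries rows of small steel burs up to 65 mm above the bench, beginning 25 mm from the pin's axis.
- pliers: Pliers with red grips, lying on the bench; leave alone.
- bench_block: Square steel bench block 75 x 75 x 18 mm; leave alone.
- file_a: Needle file with a red grip, 150 mm; leave alone.
- file_b: A second needle file; leave alone.
- hammer: Small hammer; leave alone.
- mandrel: Small brass post on a round foot, 55 mm tall; leave alone.
- figurine: Small brass horse, 60 mm tall; leave alone.
- tin: Low copper tin, 60 mm across; leave alone.

How it is judged:
By the outcome, as a careful person would: the job done as asked, in the order asked, and still so for the second after the job is handed in, with the robot touching nothing.
It also fails if it takes over 64 s, if anything falls off the work surface, if the arm or the gripper's body presses on something with over 40 N, if the wrist force passes 120 N, or if a joint passes its speed limit or range.

## Working session

There is one attempt and no reset: what is moved stays moved. The work goes in short steps, Python scripts to look and compute and a tool call to move; the robot and the scene stay as the last step left them, time stands still between calls to the robot, and variables do not carry over. Pictures are saved under pics/ and viewed, at most 11 in all, crops included, and the job is handed in when it is done.

Besides the shell and the picture viewer there is one more tool, called after "Emit:" as name(argument=value, ...), one argument or row to a line, values as JSON. move_arm: Moves the arm, as the interface text tells. Its arguments: {"type":"object","properties":{"plan":{"type":"array","items":{"type":"object","properties":{"delta_pos":{"type":"array","items":{"type":"number"}},"turn":{"type":"array","items":{"type":"number"}},"fingers":{"type":"number"}}}},"force":{"type":"number"}},"required":["plan"]}

```bash
mkdir -p pics; cat > h.py <<'E'
import numpy as np, cv2
from workcell import get_obs, camera, hand_in, tip_reach
def save(c,n): cv2.imwrite(n,c["color"][:,:,::-1])
def world(c,u,v,z=None):
    d=np.array([(u-c["cx"])/c["fx"],(v-c["cy"])/c["fy"],1.]);R=np.array(c["R"]);t=np.array(c["t"])
    o=-R.T@t; r=R.T@d
    if z is None: return o+r*c["range_z"][int(round(v)),int(round(u))]
    return o+r*(z-o[2])/r[2]
def pix(c,X):
    p=np.array(c["R"])@np.array(X)+np.array(c["t"]); return np.array([c["fx"]*p[0]/p[2]+c["cx"],c["fy"]*p[1]/p[2]+c["cy"]])
E
python3 - <<'E'
from h import *
import pickle
for n in("scene","top"):
    c=camera(n); save(c,f"pics/{n}0.png"); pickle.dump(c,open(n+"0.pkl","wb")); print(n,-np.array(c["R"]).T@c["t"],np.array(c["R"]).round(3).tolist(),c["fx"])
o=get_obs(); print(o, tip_reach)
E
```

```text
scene [ 1.05374904 -0.40126439  0.73892115] [[0.651, 0.759, -0.004], [0.553, -0.477, -0.683], [-0.52, 0.443, -0.73]] 394.32907763823425
top [ 0.46335779 -0.01659556  1.00964783] [[0.013, -1.0, -0.009], [-0.995, -0.012, -0.095], [0.095, 0.01, -0.995]] 385.70648379866157
{'clock': 0.1, 'joint_pos': array([-1.32760184,  0.33277706, -0.06468807,  1.46082128,  0.02162382,
        1.34988455, -0.08851577]), 'joint_velocities': array([-1.20317665e-03, -2.88730902e-03, -2.88120046e-04, -2.11313225e-03,
       -1.77637831e-05,  1.38409358e-03, -1.90800455e-04]), 'tau': array([ 1.96201101e-03, -6.26740122e+01,  4.95251315e-02, -3.92429423e+01,
        1.63268804e-02,  7.01938596e-03, -6.60903311e-05]), 'position': array([0.16410896, 0.60275897, 0.24163241]), 'ee_rot': array([ 1.32508029e-01,  9.91181752e-01, -5.95818373e-04, -3.94019765e-05]), 'ft_force': array([ 0.73751442, -0.57073732, -0.01257692]), 'torque': array([0.00860474, 0.02755649, 0.03130482]), 'grasp_force': 0.0, 'grip_width': 0.9971485972895303} 0.011
```

View pics/scene0.png

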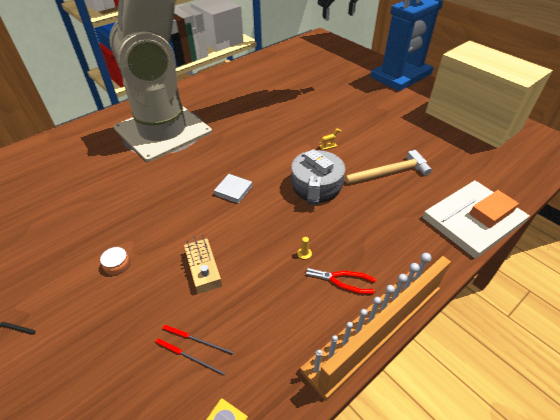

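View pics/top0.png

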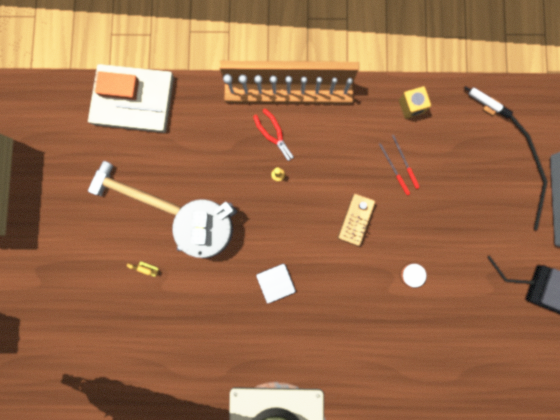

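The scene view shows the vise at (318,175) and the pin at (204,270). In the top view the vise is at (202,229), the fork at (225,211), the lock hole at about (200,253) and the pin at (363,206). Next I measure them.

```bash
python3 - <<'E'
from h import *
import pickle
S=pickle.load(open("scene0.pkl","rb"));T=pickle.load(open("top0.pkl","rb"))
def crop(c,u0,v0,w,h,k): return cv2.resize(c["color"][v0:v0+h,u0:u0+w,::-1],None,fx=k,fy=k,interpolation=cv2.INTER_CUBIC)
a=crop(T,165,190,80,75,5);b=crop(S,283,140,80,75,5);d=crop(T,330,185,80,75,5);e=crop(S,165,225,80,75,5)
cv2.imwrite("pics/m1.png",cv2.resize(np.vstack([np.hstack([a,b]),np.hstack([d,e])]),(800,750))[:600] if 0 else cv2.resize(np.vstack([np.hstack([a,b]),np.hstack([d,e])]),(640,600),interpolation=cv2.INTER_AREA))
# point cloud of the vise by height
for c,n in((T,"T"),(S,"S")):
    v,u=np.mgrid[0:420,0:560]; z=c["range_z"]
    P=np.stack([(u-c["cx"])/c["fx"]*z,(v-c["cy"])/c["fy"]*z,z],-1); W=(P-np.array(c["t"]))@np.array(c["R"])
    near=(np.hypot(W[...,0]-0.47,W[...,1]-0.19)<.13)&(z>0)
    for lo,hi in((.065,.074),(.077,.085),(.09,.105)):
        m=near&(W[...,2]>lo)&(W[...,2]<hi); q=W[m]
        if len(q): print(n,lo,len(q),q.mean(0).round(4),q.min(0).round(4),q.max(0).round(4))
    for lo,hi in((.02,.04),(.04,.07)):
        pass
print(world(T,202,229,.07),world(S,318,172,.07),world(T,363,206,.05),world(S,204,268,.05))
E
```

```text
T 0.065 2004 [0.5103 0.19   0.0704] [0.4439 0.1153 0.0653] [0.5811 0.2586 0.074 ]
T 0.077 148 [0.5505 0.14   0.0813] [0.4876 0.1159 0.0775] [0.5755 0.181  0.0848]
T 0.09 440 [0.5117 0.1894 0.0983] [0.4748 0.1732 0.09  ] [0.5489 0.2069 0.1034]
S 0.065 1067 [0.5232 0.1801 0.0697] [0.4449 0.1147 0.065 ] [0.5854 0.2597 0.0739]
S 0.077 159 [0.5447 0.1518 0.0809] [0.476  0.1136 0.0771] [0.577  0.2063 0.0849]
S 0.09 295 [0.5172 0.1866 0.0968] [0.476  0.1717 0.0901] [0.555  0.2065 0.1016]
[0.5096041  0.18726667 0.07      ] [0.52999445 0.1732253  0.07      ] [ 0.57306838 -0.20952629  0.05      ] [ 0.57770454 -0.20884961  0.05      ]
```

View pics/m1.png

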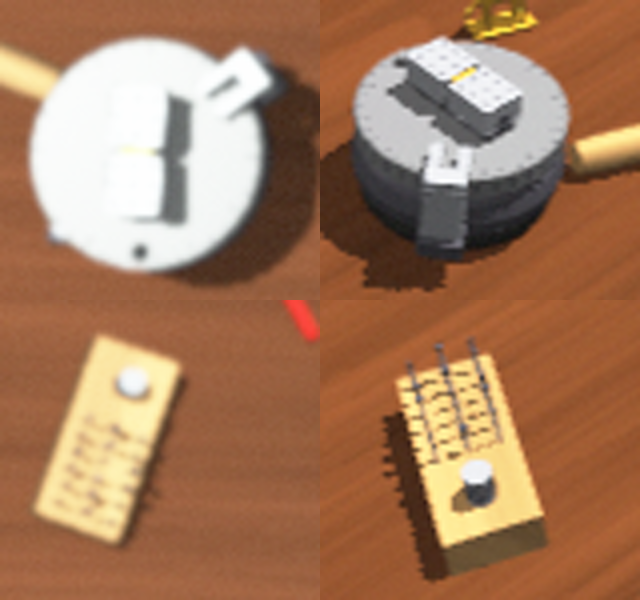

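The crops show the jaws nearly along world x, the hole at top pixel (200,253) on the robot's side, the fork's slot at top (222,213) and scene (396,~180), and the pin head standing clear of the burs. I'll fit these points in both views.

```bash
cat >> h.py <<'E'
from scipy.optimize import least_squares
from scipy.ndimage import map_coordinates
def cloud(c):
    v,u=np.mgrid[0:420,0:560]; z=c["range_z"]
    P=np.stack([(u-c["cx"])/c["fx"]*z,(v-c["cy"])/c["fy"]*z,z],-1); W=(P-np.array(c["t"]))@np.array(c["R"]); W[z<=0]=9
    return W
def gray(c): return c["color"].astype(np.float32).mean(2)
def sample(c,P):
    P=np.asarray(P,float).reshape(-1,3); q=np.array([pix(c,p) for p in P]); return map_coordinates(gray(c),[q[:,1],q[:,0]],order=1)
def ray2(cs,uvs):
    A=np.zeros((3,3));b=np.zeros(3)
    for c,(u,v) in zip(cs,uvs):
        R=np.array(c["R"]);o=-R.T@np.array(c["t"]);d=R.T@np.array([(u-c["cx"])/c["fx"],(v-c["cy"])/c["fy"],1.]);d/=np.linalg.norm(d)
        M=np.eye(3)-np.outer(d,d);A+=M;b+=M@o
    return np.linalg.solve(A,b)
E
python3 - <<'E'
from h import *
import pickle
S=pickle.load(open("scene0.pkl","rb"));T=pickle.load(open("top0.pkl","rb"))
g0=np.array([.512,.189])
for n,c in(("T",T),("S",S)):
    W=cloud(c); r=np.hypot(W[...,0]-g0[0],W[...,1]-g0[1]); z=W[...,2]
    a=np.degrees(np.arctan2(W[...,1]-g0[1],W[...,0]-g0[0]))
    # plate: rim crossing along rays at z=.07
    pts=[]
    for th in np.radians(np.arange(-180,180,4)):
        if abs((np.degrees(th)+52+180)%360-180)<22: continue
        rr=np.arange(.055,.085,.0005); P=np.c_[g0[0]+rr*np.cos(th),g0[1]+rr*np.sin(th),np.full(len(rr),.07)]
        s=sample(c,P); k=np.argmin(np.gradient(cv2.GaussianBlur(s[:,None],(1,5),0)[:,0])); pts.append((*P[k,:2],))
    pts=np.array(pts)
    f=least_squares(lambda p:np.hypot(pts[:,0]-p[0],pts[:,1]-p[1])-p[2],[*g0,.07],loss="soft_l1",f_scale=.001)
    print(n,"rim circle",f.x.round(4),np.median(abs(f.fun)).round(4), "plate z",np.median(z[(r>.045)&(r<.065)&(abs(z-.07)<.006)]).round(4))
    m=(r<.05)&(abs(z-.098)<.006); q=W[m][:,:2]; rc=cv2.minAreaRect((q*1000).astype(np.float32)); print(" jaws",np.round(rc,1).tolist() if 0 else rc, q.mean(0).round(4),np.median(z[m]).round(4))
    w,V=np.linalg.eigh(np.cov(q.T)); print("  pca deg",np.degrees(np.arctan2(V[1,1],V[0,1])).round(2))
    m=(r>.048)&(r<.092)&(abs(z-.081)<.005)&(abs(a+52)<30); q=W[m]; print(" fork",q.mean(0).round(4),len(q),"ang",np.degrees(np.arctan2(*(q.mean(0)[1::-1]-g0[::-1]))).round(2),"rmin/max",r[m].min(),r[m].max(),"z",np.median(z[m]))
    u=cv2.minAreaRect((q[:,:2]*1000).astype(np.float32)); print("  ",u)
    # hole
    th=np.radians(np.arange(-180,180,1.)); s=sample(c,np.c_[f.x[0]+.06*np.cos(th),f.x[1]+.06*np.sin(th),np.full(360,.07)]); k=np.argsort(s)[:8]; print(" dark deg",np.degrees(th[k]).round(),s[k].round())
    # pin and block
    rp=np.hypot(W[...,0]-.575,W[...,1]+.209); m=(rp<.02)&(z>.046)&(z<.058); q=W[m]; print(" pin top",q.mean(0).round(4),len(q),np.median(z[m]),q.min(0),q.max(0))
    m=(np.hypot(W[...,0]-.54,W[...,1]+.196)<.09)&(abs(z-.03)<.006); q=W[m]; print(" block",cv2.minAreaRect((q[:,:2]*1000).astype(np.float32)),np.median(z[m]))
E
```

```text
T rim circle [0.5121 0.19   0.0705] 0.0004 plate z 0.0705
 jaws ((511.76007080078125, 190.19656372070312), (32.45701217651367, 74.56804656982422), 88.70538330078125) [0.5115 0.1896] 0.0984
  pca deg 178.29
 fork [0.5553 0.1348 0.0815] 132 ang -51.37 rmin/max 0.049730667890467255 0.08604325787592731 z 0.0814422165770487
   ((554.3255004882812, 136.31222534179688), (26.425987243652344, 36.67385482788086), 39.32257080078125)
 dark deg [ 179. -180.  178.  177. -179.  176. -178.  175.] [112. 114. 116. 129. 136. 152. 157. 175.]
 pin top [ 0.5749 -0.2072  0.0518] 36 0.05174113107041406 [ 0.56765089 -0.21430635  0.04842128] [ 0.58315362 -0.19945707  0.05484861]
 block ((541.3400268554688, -195.65524291992188), (54.67086410522461, 120.57718658447266), 70.02626037597656) 0.03031780079816011
S rim circle [0.5137 0.1888 0.0699] 0.0005 plate z 0.0699
 jaws ((515.4640502929688, 189.25729370117188), (34.464149475097656, 79.03089141845703), 89.9139633178711) [0.5166 0.1873] 0.0974
  pca deg 179.1
 fork [0.5599 0.1321 0.0803] 95 ang -49.89 rmin/max 0.054184203890601815 0.09018102658234664 z 0.08039973766586456
   ((558.0010375976562, 134.68528747558594), (25.656654357910156, 38.1612434387207), 37.05594253540039)
 dark deg [ 178.  179.  177. -180. -179.  176.  175. -178.] [ 73.  78.  79.  83.  91.  94. 108. 111.]
 pin top [ 0.5788 -0.2093  0.0506] 48 0.05087000676049868 [ 0.5715841  -0.21679865  0.04600051] [ 0.58623906 -0.20156748  0.0543478 ]
 block ((543.01611328125, -196.17526245117188), (54.02102279663086, 125.11666870117188), 70.313720703125) 0.029201836835808022
```

```bash
cat >> h.py <<'E'
from scipy.spatial.transform import Rotation as Ro
def rel(pos,yaw,o=None):
    "delta_pos and turn for a tool-down pose whose tool y lies at yaw (deg)"
    o=o or get_obs(); R0=Ro.from_quat(o["ee_rot"]); y=np.radians(yaw); Y=np.array([np.cos(y),np.sin(y),0]); Z=np.array([0,0,-1.])
    Rt=Ro.from_matrix(np.c_[np.cross(Y,Z),Y,Z]); return R0.inv().apply(np.array(pos)-o["position"]).round(4),(R0.inv()*Rt).as_rotvec().round(4)
E
python3 - <<'E'
from h import *
for p in((.476,.235,.17),(.476,.235,.093)): print(rel(p,90))
E
```

```text
(array([-0.3975, -0.2728,  0.072 ]), array([-1.200e-03, -1.000e-04, -2.658e-01]))
(array([-0.3975, -0.2727,  0.149 ]), array([-1.200e-03, -1.000e-04, -2.658e-01]))
```

Careful with the scale: turns go in shares of pi rad. That gives: -0.266 rad / 3.1416 = -0.0847.

Emit:
move_arm(
  plan=[
    {"delta_pos": [-0.05,-0.034,0],"turn": [0,0,-0.0414],"fingers": 1},
    {"delta_pos": [-0.1,-0.068,0],"turn": [0,0,-0.0847],"fingers": 1},
    {"delta_pos": [-0.15,-0.102,0.02],"turn": [0,0,-0.0847],"fingers": 1},
    {"delta_pos": [-0.2,-0.136,0.03],"turn": [0,0,-0.0847],"fingers": 1},
    {"delta_pos": [-0.25,-0.17,0.04],"turn": [0,0,-0.0847],"fingers": 1},
    {"delta_pos": [-0.3,-0.205,0.05],"turn": [0,0,-0.0847],"fingers": 1},
    {"delta_pos": [-0.35,-0.24,0.06],"turn": [0,0,-0.0847],"fingers": 1},
    {"delta_pos": [-0.3975,-0.273,0.072],"turn": [-0.0003,0,-0.0847],"fingers": 1},
    {"delta_pos": [-0.3975,-0.273,0.09],"turn": [-0.0003,0,-0.0847],"fingers": 1},
    {"delta_pos": [-0.3975,-0.273,0.12],"turn": [-0.0003,0,-0.0847],"fingers": 1},
  ],
  force=40,
)

```text
clock: 1.35
position: [0.4762, 0.2356, 0.1219]
ee_rot: [0.0, 1.0, 0.001, 0.0]
ft_force: [0.3, 0.4, 0.0]
grip_width: -0.001
grasp_force: 0.0
```

```bash
python3 - <<'E'
from h import *
print(rel((.476,.235,.093),90),get_obs()["joint_pos"].round(2))
S=camera("scene");T=camera("top")
cv2.imwrite("pics/a1.png",np.hstack([cv2.resize(c["color"][v:v+150,u:u+130,::-1],None,fx=3,fy=3) for c,u,v in((S,255,60),(T,140,150))]))
E
```

```text
(array([ 0.0003, -0.0006,  0.0289]), array([ 0.002 ,  0.001 , -0.0006])) [-0.74  0.23  0.22  1.87 -0.06  1.05  1.07]
```

View pics/a1.png

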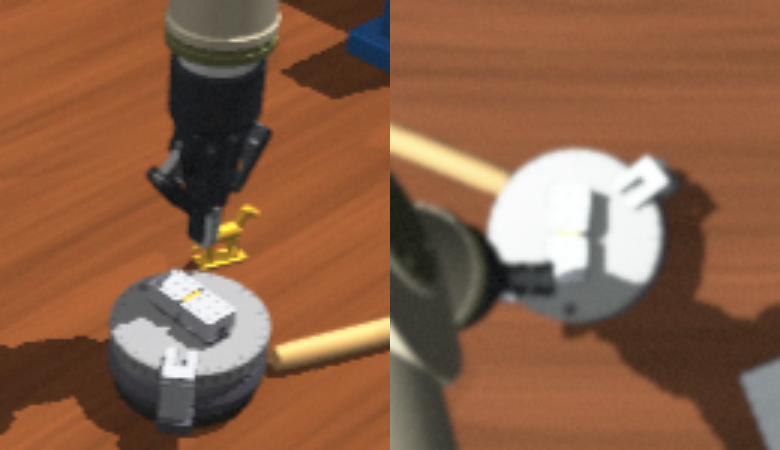

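The hand is above the plate beside the jaws' near end, with fork, hole and jaws all visible in the top view. Pushing now.

To row units: 0.002 rad / 3.1416 = 0.0006.

Emit:
move_arm(
  plan=[
    {"delta_pos": [0,0,0.02],"turn": [0.0006,0.0003,0],"fingers": 1},
    {"delta_pos": [0,0,0.029],"turn": [0.0006,0.0003,0],"fingers": 1},
    {"delta_pos": [0,-0.003,0.029],"turn": [0.0006,0.0003,0],"fingers": 1},
    {"delta_pos": [0,-0.008,0.029],"turn": [0.0006,0.0003,0],"fingers": 1},
    {"delta_pos": [0,-0.015,0.029],"turn": [0.0006,0.0003,0],"fingers": 1},
    {"delta_pos": [0,-0.024,0.029],"turn": [0.0006,0.0003,0],"fingers": 1},
    {"delta_pos": [0,-0.033,0.029],"turn": [0.0006,0.0003,0],"fingers": 1},
    {"delta_pos": [0,-0.042,0.029],"turn": [0.0006,0.0003,0],"fingers": 1},
    {"delta_pos": [0,-0.042,-0.02],"turn": [0.0006,0.0003,0],"fingers": 1},
    {"delta_pos": [0.01,-0.042,-0.05],"turn": [0.0006,0.0003,0],"fingers": 1},
    {"delta_pos": [0.0195,-0.046,-0.05],"turn": [0.0006,0.0003,0],"fingers": 1},
  ],
)

```text
clock: 2.82
position: [0.4575, 0.1894, 0.1745]
ee_rot: [-0.0, 1.0, 0.001, 0.001]
ft_force: [-2.1, -0.7, -0.5]
grip_width: -0.001
grasp_force: 0.0
```

```bash
cat >> h.py <<'E'
AX=np.array([.5128,.1894]); FORK=-51.2
def ang(c,prev=None):
    "hole direction (deg) from the dark spot, and jaw direction (mod 180) from depth"
    W=cloud(c); r=np.hypot(*(W[...,:2]-AX).transpose(2,0,1)); m=(r<.045)&(abs(W[...,2]-.098)<.006)
    j=np.nan
    if m.sum()>60: w,V=np.linalg.eigh(np.cov(W[m][:,:2].T)); j=np.degrees(np.arctan2(V[1,1],V[0,1]))%180
    th=np.arange(0,360,1.); t=np.radians(th)
    ring=lambda q: sample(c,np.c_[AX[0]+q*np.cos(t),AX[1]+q*np.sin(t),np.full(360,.07)])
    s=ring(.060); b=cv2.blur(np.r_[s,s,s][:,None],(1,5))[360:720,0]
    nb=np.minimum(np.minimum(np.roll(b,11),np.roll(b,-11)),ring(.050)); d=nb-b
    d[abs((th-FORK+180)%360-180)<14]=-99
    k=np.argmax(d); return th[k],d[k].round(),j.round(1) if j==j else j,int(m.sum())
E
python3 - <<'E'
from h import *
for i in range(3):
    for n in("scene","top"):
        t=get_obs()["clock"]; c=camera(n); print(n,t,ang(c)); save(c,f"pics/s{i}{n}.png")
o=get_obs();print(o["position"],o["ft_force"])
E
```

```text
scene 2.825 (np.float64(291.0), np.float32(22.0), np.float64(128.4), 252)
top 2.875 (np.float64(294.0), np.float32(39.0), np.float64(137.7), 404)
scene 2.925 (np.float64(327.0), np.float32(124.0), np.float64(146.0), 258)
top 2.975 (np.float64(335.0), np.float32(125.0), np.float64(157.7), 422)
scene 3.025 (np.float64(344.0), np.float32(127.0), np.float64(165.7), 270)
top 3.075 (np.float64(354.0), np.float32(126.0), np.float64(174.2), 426)
[0.45633314 0.18891484 0.17136891] [ 0.73194244 -0.83578235  0.28662211]
```

Emit:
move_arm(
  plan=[
    {"delta_pos": [0,0,0],"fingers": 1},
    {"delta_pos": [0,0,0],"fingers": 1},
    {"delta_pos": [0,0,0],"fingers": 1},
    {"delta_pos": [0,0,0],"fingers": 1},
    {"delta_pos": [0,0,0],"fingers": 1},
    {"delta_pos": [0,0,0],"fingers": 1},
    {"delta_pos": [0,0,0],"fingers": 1},
    {"delta_pos": [0,0,0],"fingers": 1},
    {"delta_pos": [0,0,0],"fingers": 1},
    {"delta_pos": [0,0,0],"fingers": 1},
    {"delta_pos": [0,0,0],"fingers": 1},
    {"delta_pos": [0,0,0],"fingers": 1},
  ],
)

```text
validation failed for argument at $.pl...
```

Emit:
move_arm(
  plan=[
    {"delta_pos": [0,0,0],"fingers": 1},
    {"delta_pos": [0,0,0],"fingers": 1},
    {"delta_pos": [0,0,0],"fingers": 1},
    {"delta_pos": [0,0,0],"fingers": 1},
    {"delta_pos": [0,0,0],"fingers": 1},
    {"delta_pos": [0,0,0],"fingers": 1},
    {"delta_pos": [0,0,0],"fingers": 1},
    {"delta_pos": [0,0,0],"fingers": 1},
    {"delta_pos": [0,0,0],"fingers": 1},
    {"delta_pos": [0,0,0.02],"fingers": 1},
    {"delta_pos": [0,0,0.05],"fingers": 1},
    {"delta_pos": [0,0,0.07],"fingers": 1},
  ],
)

```text
validation failed for argument at $.pl...
```

```bash
python3 - <<'E'
from h import *
for i in range(3):
    for n in("scene","top"):
        t=get_obs()["clock"]; c=camera(n); print(n,t,ang(c))
o=get_obs();print(o["position"],o["ft_force"],rel((.456,.189,.085),90))
E
```

```text
scene 3.125 (np.float64(2.0), np.float32(120.0), np.float64(1.8), 273)
top 3.175 (np.float64(12.0), np.float32(125.0), np.float64(10.6), 432)
scene 3.225 (np.float64(19.0), np.float32(124.0), np.float64(20.4), 270)
top 3.275 (np.float64(30.0), np.float32(124.0), np.float64(29.3), 434)
scene 3.325 (np.float64(37.0), np.float32(124.0), np.float64(38.5), 274)
top 3.375 (np.float64(47.0), np.float32(127.0), np.float64(46.3), 416)
[0.45652476 0.18919291 0.17201597] [-0.52606119  0.5906749  -0.01372813] (array([ 0.0004, -0.0001,  0.087 ]), array([-0.0012, -0.0011,  0.0002]))
```

Turn is required in each row, so I add it.

Emit:
move_arm(
  plan=[
    {"delta_pos": [0,0,0],"turn": [0,0,0],"fingers": 1},
    {"delta_pos": [0,0,0],"turn": [0,0,0],"fingers": 1},
    {"delta_pos": [0,0,0],"turn": [0,0,0],"fingers": 1},
    {"delta_pos": [0,0,0],"turn": [0,0,0],"fingers": 1},
    {"delta_pos": [0,0,0],"turn": [0,0,0],"fingers": 1},
    {"delta_pos": [0,0,0],"turn": [0,0,0],"fingers": 1},
    {"delta_pos": [0,0,0],"turn": [0,0,0],"fingers": 1},
    {"delta_pos": [0,0,0],"turn": [0,0,0],"fingers": 1},
    {"delta_pos": [0,0,0],"turn": [0,0,0],"fingers": 1},
    {"delta_pos": [0,0,0],"turn": [0,0,0],"fingers": 1},
    {"delta_pos": [0,0,0],"turn": [0,0,0],"fingers": 1},
    {"delta_pos": [0,0,0],"turn": [0,0,0],"fingers": 1},
  ],
)

```text
clock: 4.92
position: [0.4565, 0.1892, 0.1723]
ee_rot: [-0.0, 1.0, -0.0, -0.0]
ft_force: [0.1, 0.9, -0.1]
grip_width: 0.003
grasp_force: 0.0
```

Emit:
move_arm(
  plan=[
    {"delta_pos": [0,0,0],"turn": [0,0,0],"fingers": 1},
    {"delta_pos": [0,0,0],"turn": [0,0,0],"fingers": 1},
    {"delta_pos": [0,0,0],"turn": [0,0,0],"fingers": 1},
    {"delta_pos": [0,0,0],"turn": [0,0,0],"fingers": 1},
    {"delta_pos": [0,0,0],"turn": [0,0,0],"fingers": 1},
    {"delta_pos": [0,0,0],"turn": [0,0,0],"fingers": 1},
    {"delta_pos": [0,0,0],"turn": [0,0,0],"fingers": 1},
    {"delta_pos": [0,0,0.02],"turn": [0,0,0],"fingers": 1},
    {"delta_pos": [0,0,0.05],"turn": [0,0,0],"fingers": 1},
    {"delta_pos": [0,0,0.07],"turn": [0,0,0],"fingers": 1},
    {"delta_pos": [0,0,0.082],"turn": [0,0,0],"fingers": 1},
    {"delta_pos": [0,0,0.084],"turn": [0,0,0],"fingers": 1},
  ],
)

```text
clock: 6.42
position: [0.4562, 0.189, 0.0879]
ee_rot: [-0.0, 1.0, -0.001, -0.001]
ft_force: [0.2, -0.1, 0.1]
grip_width: -0.0
grasp_force: 0.0
```

```bash
python3 - <<'E'
from h import *
for i in range(3):
    for n in("scene","top"):
        t=get_obs()["clock"]; c=camera(n); print(n,t,ang(c))
o=get_obs();print(o["position"],o["ft_force"],rel((.456,.189,.082),90))
E
```

```text
scene 6.425 (np.float64(292.0), np.float32(34.0), np.float64(12.3), 286)
top 6.475 (np.float64(294.0), np.float32(47.0), np.float64(26.5), 405)
scene 6.525 (np.float64(292.0), np.float32(37.0), np.float64(24.6), 284)
top 6.575 (np.float64(294.0), np.float32(43.0), np.float64(38.5), 429)
scene 6.625 (np.float64(227.0), np.float32(104.0), np.float64(38.1), 274)
top 6.675 (np.float64(236.0), np.float32(46.0), np.float64(54.1), 424)
[0.45683274 0.18935395 0.08893056] [ 0.68085038 -0.27818478 -0.1964337 ] (array([ 0.0008, -0.0004,  0.0069]), array([-0.0003,  0.0002,  0.0002]))
```

Emit:
move_arm(
  plan=[
    {"delta_pos": [0,0,0.001],"turn": [0,0,0],"fingers": 1},
    {"delta_pos": [0,0,0.002],"turn": [0,0,0],"fingers": 1},
    {"delta_pos": [0,0,0.003],"turn": [0,0,0],"fingers": 1},
    {"delta_pos": [0,0,0.004],"turn": [0,0,0],"fingers": 1},
    {"delta_pos": [0,0,0.0045],"turn": [0,0,0],"fingers": 1},
    {"delta_pos": [0,0,0.005],"turn": [0,0,0],"fingers": 1},
  ],
)

```text
clock: 7.48
position: [0.4564, 0.1891, 0.0832]
ee_rot: [-0.0, 1.0, -0.0, -0.0]
ft_force: [-0.7, 0.3, 0.6]
grip_width: -0.003
grasp_force: 0.0
```

```bash
cat >> h.py <<'E'
def watch(k=2):
    r=[]
    for i in range(k):
        for n in("scene","top"):
            t=get_obs()["clock"]; c=camera(n); a=ang(c); r.append((n,t,a[2])); print(n,round(t,3),*a)
    for n in("scene","top"):
        q=[x for x in r if x[0]==n]
        if k>1: print(n,"rad/s",round(np.radians((q[-1][2]-q[0][2]+90)%180-90)/(q[-1][1]-q[0][1]),3))
    o=get_obs();print(o["clock"],o["position"].round(4),o["ft_force"].round(2))
E
python3 -c "
from h import *
watch()"
```

```text
scene 7.475 356.0 126.0 176.2 292
top 7.525 4.0 121.0 10.3 365
scene 7.575 11.0 127.0 7.8 285
top 7.625 19.0 124.0 23.7 392
scene rad/s 2.025
top rad/s 2.339
7.675 [0.4564 0.1891 0.0833] [-0.97 -0.76 -0.04]
```

Emit:
move_arm(
  plan=[
    {"delta_pos": [0,0,0.0004],"turn": [0,0,0],"fingers": 1},
    {"delta_pos": [0,0,0.0008],"turn": [0,0,0],"fingers": 1},
    {"delta_pos": [0,0,0.0011],"turn": [0,0,0],"fingers": 1},
    {"delta_pos": [0,0,0.0014],"turn": [0,0,0],"fingers": 1},
  ],
)

```text
clock: 8.18
position: [0.4564, 0.1891, 0.0818]
ee_rot: [-0.0, 1.0, -0.0, -0.0]
ft_force: [0.1, 0.1, 0.2]
grip_width: -0.0
grasp_force: 0.0
```

```bash
python3 -c "
from h import *
watch()"
```

```text
scene 8.175 180.0 60.0 105.8 284
top 8.225 294.0 36.0 100.2 372
scene 8.275 181.0 63.0 121.5 276
top 8.325 294.0 40.0 115.5 344
scene rad/s 2.74
top rad/s 2.67
8.375 [0.4564 0.1891 0.0819] [-0.28 -0.4   0.22]
```

Emit:
move_arm(
  plan=[
    {"delta_pos": [0,0,0.0003],"turn": [0,0,0],"fingers": 1},
    {"delta_pos": [0,0,0.0006],"turn": [0,0,0],"fingers": 1},
  ],
)

```text
clock: 8.62
position: [0.4565, 0.1892, 0.0813]
ee_rot: [-0.0, 1.0, -0.0, -0.0]
ft_force: [-0.2, -1.0, 0.2]
grip_width: -0.001
grasp_force: 0.0
```

```bash
python3 -c "
from h import *
watch()"
```

```text
scene 8.625 180.0 64.0 167.7 283
top 8.675 294.0 46.0 179.2 343
scene 8.725 180.0 66.0 178.5 291
top 8.775 294.0 43.0 13.7 371
scene rad/s 1.885
top rad/s 2.531
8.825 [0.4564 0.1891 0.0812] [ 0.36 -1.29 -0.25]
```

Emit:
move_arm(
  plan=[
    {"delta_pos": [0,0,0.0002],"turn": [0,0,0],"fingers": 1},
    {"delta_pos": [0,0,0.0003],"turn": [0,0,0],"fingers": 1},
  ],
)

```text
clock: 9.07
position: [0.4565, 0.1892, 0.0811]
ee_rot: [-0.0, 1.0, -0.0, -0.0]
ft_force: [-0.4, 1.1, 3.8]
grip_width: 0.002
grasp_force: 1.5
```

```bash
python3 -c "
from h import *
watch()"
```

```text
scene 9.075 180.0 66.0 22.7 290
top 9.125 294.0 43.0 32.1 412
scene 9.175 180.0 66.0 23.2 285
top 9.225 294.0 43.0 31.4 415
scene rad/s 0.087
top rad/s -0.122
9.275 [0.4566 0.1893 0.0811] [-1.72 -0.17  4.13]
```

```bash
python3 - <<'E'
from h import *
for k in (1,3,6,9,12,15,18,21,24,27,30,33,36,39,42,45): a=np.radians(k); print(k,[round(-.0563*(1-np.cos(a)),4),round(-.0563*np.sin(a),4),0],round(-a,3))
E
```

```text
1 [np.float64(-0.0), np.float64(-0.001), 0] -0.017
3 [np.float64(-0.0001), np.float64(-0.0029), 0] -0.052
6 [np.float64(-0.0003), np.float64(-0.0059), 0] -0.105
9 [np.float64(-0.0007), np.float64(-0.0088), 0] -0.157
12 [np.float64(-0.0012), np.float64(-0.0117), 0] -0.209
15 [np.float64(-0.0019), np.float64(-0.0146), 0] -0.262
18 [np.float64(-0.0028), np.float64(-0.0174), 0] -0.314
21 [np.float64(-0.0037), np.float64(-0.0202), 0] -0.367
24 [np.float64(-0.0049), np.float64(-0.0229), 0] -0.419
27 [np.float64(-0.0061), np.float64(-0.0256), 0] -0.471
30 [np.float64(-0.0075), np.float64(-0.0282), 0] -0.524
33 [np.float64(-0.0091), np.float64(-0.0307), 0] -0.576
36 [np.float64(-0.0108), np.float64(-0.0331), 0] -0.628
39 [np.float64(-0.0125), np.float64(-0.0354), 0] -0.681
42 [np.float64(-0.0145), np.float64(-0.0377), 0] -0.733
45 [np.float64(-0.0165), np.float64(-0.0398), 0] -0.785
```

To row units: -0.105 rad / 3.1416 = -0.0334.

Emit:
move_arm(
  plan=[
    {"delta_pos": [0,-0.001,-0.0001],"turn": [0,0,-0.0054],"fingers": 1},
    {"delta_pos": [-0.0001,-0.0029,-0.0001],"turn": [0,0,-0.0166],"fingers": 1},
    {"delta_pos": [-0.0003,-0.0059,-0.0001],"turn": [0,0,-0.0334],"fingers": 1},
  ],
)

```text
clock: 9.65
position: [0.4568, 0.1833, 0.0811]
ee_rot: [-0.054, 0.999, -0.0, -0.0]
ft_force: [-0.3, 1.3, 2.9]
grip_width: -0.003
grasp_force: 1.2
```

```bash
python3 -c "
from h import *
watch(1)"
```

```text
scene 9.65 186.0 66.0 29.1 286
top 9.7 294.0 44.0 40.5 389
9.75 [0.4568 0.1829 0.0812] [-0.    0.62  2.63]
```

To row units: -0.262 rad / 3.1416 = -0.0834.

Emit:
move_arm(
  plan=[
    {"delta_pos": [0,-0.001,0],"turn": [0,0,-0.0054],"fingers": 1},
    {"delta_pos": [-0.0001,-0.0029,0],"turn": [0,0,-0.0166],"fingers": 1},
    {"delta_pos": [-0.0003,-0.0059,0],"turn": [0,0,-0.0334],"fingers": 1},
    {"delta_pos": [-0.0007,-0.0088,0],"turn": [0,0,-0.05],"fingers": 1},
    {"delta_pos": [-0.0012,-0.0117,0],"turn": [0,0,-0.0665],"fingers": 1},
    {"delta_pos": [-0.0019,-0.0146,0],"turn": [0,0,-0.0834],"fingers": 1},
  ],
)

```text
clock: 10.5
position: [0.4602, 0.169, 0.0812]
ee_rot: [-0.183, 0.983, -0.0, -0.0]
ft_force: [0.2, 0.2, 2.8]
grip_width: 0.004
grasp_force: 1.6
```

```bash
python3 -c "
from h import *
watch(1)"
```

```text
scene 10.5 196.0 45.0 45.1 277
top 10.55 294.0 46.0 49.9 231
10.6 [0.4602 0.1687 0.0811] [ 0.66 -0.17  4.28]
```

To row units: 1.501 rad / 3.1416 = 0.4778.

Emit:
move_arm(
  plan=[
    {"delta_pos": [0,0,-0.001],"turn": [0,0,0],"fingers": 1},
    {"delta_pos": [0,0,-0.01],"turn": [0,0,0],"fingers": 1},
    {"delta_pos": [0,0,-0.035],"turn": [0,0,0],"fingers": 1},
    {"delta_pos": [-0.001,0.0098,-0.035],"turn": [0,0,0.0557],"fingers": 1},
    {"delta_pos": [-0.0034,0.019,-0.035],"turn": [0,0,0.1114],"fingers": 1},
    {"delta_pos": [-0.0075,0.028,-0.035],"turn": [0,0,0.1668],"fingers": 1},
    {"delta_pos": [-0.013,0.036,-0.035],"turn": [0,0,0.2222],"fingers": 1},
    {"delta_pos": [-0.02,0.043,-0.035],"turn": [0,0,0.2779],"fingers": 1},
    {"delta_pos": [-0.028,0.0488,-0.035],"turn": [0,0,0.3333],"fingers": 1},
    {"delta_pos": [-0.037,0.053,-0.035],"turn": [0,0,0.389],"fingers": 1},
    {"delta_pos": [-0.0465,0.0555,-0.035],"turn": [0,0,0.4444],"fingers": 1},
    {"delta_pos": [-0.0524,0.0562,-0.035],"turn": [0,0,0.4778],"fingers": 1},
  ],
)

```text
clock: 12.1
position: [0.4891, 0.2407, 0.1164]
ee_rot: [0.539, 0.842, -0.001, -0.0]
ft_force: [0.0, -0.3, 0.6]
grip_width: 0.003
grasp_force: 0.0
```

```bash
python3 - <<'E'
from h import *
watch(1)
S=camera("scene");T=camera("top"); print(ang(S),ang(T))
cv2.imwrite("pics/a2.png",np.hstack([cv2.resize(c["color"][v:v+100,u:u+100,::-1],None,fx=4,fy=4,interpolation=cv2.INTER_CUBIC) for c,u,v in((S,270,120),(T,150,180))]))
p=AX+.057*np.array([np.cos(np.radians(115)),np.sin(np.radians(115))]); print(rel((*p,.086),25))
E
```

```text
scene 12.1 292.0 35.0 47.0 267
top 12.15 108.0 132.0 46.3 415
12.2 [0.4891 0.2406 0.1163] [-0.41  0.44  0.26]
(np.float64(292.0), np.float32(35.0), np.float64(46.6), 271) (np.float64(109.0), np.float32(137.0), np.float64(46.4), 416)
(array([0.0008, 0.0004, 0.0302]), array([-0.0013,  0.0005,  0.0031]))
```

View pics/a2.png

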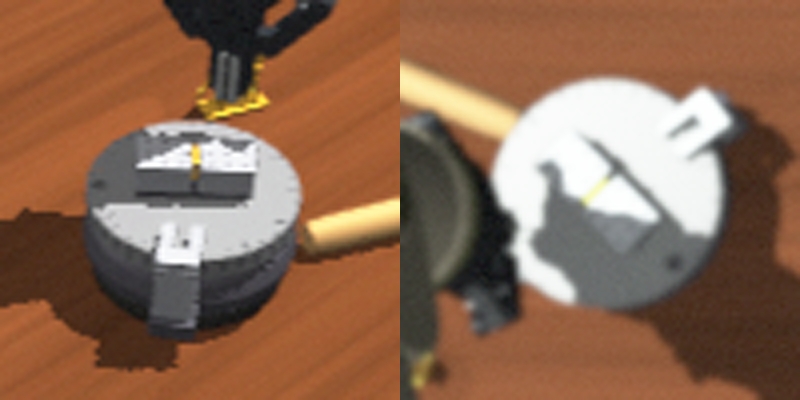

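The crop shows the hole in the shadow at top pixel (218,245), scene (294,166), i.e. at 226°; it needs about +82° to reach the slot. I touch down again at 115°.

To row units: -0.001 rad / 3.1416 = -0.0003.

Emit:
move_arm(
  plan=[
    {"delta_pos": [0.001,0,0.02],"turn": [0,0,0],"fingers": 1},
    {"delta_pos": [0.001,0,0.031],"turn": [-0.0003,0,0],"fingers": 1},
    {"delta_pos": [0.001,0,0.0335],"turn": [-0.0003,0,0],"fingers": 1},
    {"delta_pos": [0.001,0,0.0342],"turn": [-0.0003,0,0],"fingers": 1},
    {"delta_pos": [0.001,0,0.0347],"turn": [-0.0003,0,0],"fingers": 1},
    {"delta_pos": [0.001,0,0.0349],"turn": [-0.0003,0,0],"fingers": 1},
    {"delta_pos": [0.001,0,0.0351],"turn": [-0.0003,0,0],"fingers": 1},
  ],
)

```text
clock: 13.18
position: [0.4886, 0.2412, 0.0812]
ee_rot: [0.537, 0.844, 0.0, 0.0]
ft_force: [-0.1, 0.6, 1.9]
grip_width: -0.003
grasp_force: 1.2
```

To row units: -0.349 rad / 3.1416 = -0.1111.

Emit:
move_arm(
  plan=[
    {"delta_pos": [0,-0.001,0],"turn": [0,0,-0.0054],"fingers": 1},
    {"delta_pos": [-0.0001,-0.004,0],"turn": [0,0,-0.0223],"fingers": 1},
    {"delta_pos": [-0.0006,-0.0079,0],"turn": [0,0,-0.0446],"fingers": 1},
    {"delta_pos": [-0.0012,-0.0119,0],"turn": [0,0,-0.0665],"fingers": 1},
    {"delta_pos": [-0.0022,-0.0157,0],"turn": [0,0,-0.0888],"fingers": 1},
    {"delta_pos": [-0.0034,-0.0195,0],"turn": [0,0,-0.1111],"fingers": 1},
  ],
)

```text
clock: 13.92
position: [0.472, 0.2301, 0.0812]
ee_rot: [0.381, 0.925, 0.0, 0.0]
ft_force: [-0.7, -0.1, 2.5]
grip_width: -0.004
grasp_force: 1.3
```

```bash
python3 -c "
from h import *
watch(1)"
```

```text
scene 13.925 293.0 33.0 67.8 277
top 13.975 247.0 70.0 67.1 423
14.025 [0.472  0.2299 0.0812] [-0.94  1.6   3.77]
```

To row units: -0.716 rad / 3.1416 = -0.2279.

Emit:
move_arm(
  plan=[
    {"delta_pos": [0,-0.001,0],"turn": [0,0,-0.0054],"fingers": 1},
    {"delta_pos": [-0.0001,-0.004,0],"turn": [0,0,-0.0223],"fingers": 1},
    {"delta_pos": [-0.0006,-0.0079,0],"turn": [0,0,-0.0446],"fingers": 1},
    {"delta_pos": [-0.0012,-0.0119,0],"turn": [0,0,-0.0665],"fingers": 1},
    {"delta_pos": [-0.0022,-0.0157,0],"turn": [0,0,-0.0888],"fingers": 1},
    {"delta_pos": [-0.0034,-0.0195,0],"turn": [0,0,-0.1111],"fingers": 1},
    {"delta_pos": [-0.0049,-0.0232,0],"turn": [0,0,-0.1334],"fingers": 1},
    {"delta_pos": [-0.0067,-0.0268,0],"turn": [0,0,-0.1557],"fingers": 1},
    {"delta_pos": [-0.0087,-0.0302,0],"turn": [0,0,-0.1779],"fingers": 1},
    {"delta_pos": [-0.0109,-0.0335,0],"turn": [0,0,-0.1999],"fingers": 1},
    {"delta_pos": [-0.0127,-0.0359,0],"turn": [0,0,-0.2168],"fingers": 1},
    {"delta_pos": [-0.014,-0.0374,0],"turn": [0,0,-0.2279],"fingers": 1},
  ],
)

```text
clock: 15.52
position: [0.4554, 0.1935, 0.0811]
ee_rot: [0.034, 0.999, -0.0, -0.0]
ft_force: [-4.8, 1.1, 7.5]
grip_width: -0.0
grasp_force: 3.6
```

```bash
python3 -c "
from h import *
watch(1)"
```

```text
scene 15.525 288.0 129.0 110.8 275
top 15.575 289.0 131.0 102.7 390
15.625 [0.4554 0.1933 0.0811] [-2.72  0.07  5.9 ]
```

To row units: -0.07 rad / 3.1416 = -0.0223.

Emit:
move_arm(
  plan=[
    {"delta_pos": [0,0,-0.0002],"turn": [0,0,0],"fingers": 1},
    {"delta_pos": [0,-0.001,-0.0002],"turn": [0,0,-0.0054],"fingers": 1},
    {"delta_pos": [-0.0001,-0.004,-0.0002],"turn": [0,0,-0.0223],"fingers": 1},
    {"delta_pos": [-0.0006,-0.0079,-0.0002],"turn": [0,0,-0.0446],"fingers": 1},
    {"delta_pos": [-0.001,-0.0109,-0.0002],"turn": [0,0,-0.0611],"fingers": 1},
    {"delta_pos": [-0.0014,-0.0128,-0.0002],"turn": [0,0,-0.0723],"fingers": 1},
    {"delta_pos": [-0.0015,-0.0133,-0.0002],"turn": [0,0,-0.0751],"fingers": 1},
    {"delta_pos": [-0.0015,-0.0133,-0.0002],"turn": [0,0,-0.0751],"fingers": 1},
  ],
)

```text
clock: 16.62
position: [0.4562, 0.1798, 0.0811]
ee_rot: [-0.083, 0.997, -0.0, -0.0]
ft_force: [-3.4, -0.3, 5.9]
grip_width: 0.002
grasp_force: 2.6
```

```bash
python3 - <<'E'
from h import *
watch(1)
S=camera("scene");T=camera("top")
import pickle; pickle.dump((S,T),open("n.pkl","wb"))
cv2.imwrite("pics/a3.png",np.hstack([cv2.resize(c["color"][v:v+40,u:u+40,::-1],None,fx=10,fy=10,interpolation=cv2.INTER_CUBIC) for c,u,v in((S,295,160),(T,203,193))]))
E
```

```text
scene 16.625 189.0 68.0 124.8 266
top 16.675 294.0 42.0 114.1 315
16.725 [0.4563 0.1799 0.0811] [-2.1  -0.5   4.88]
```

View pics/a3.png

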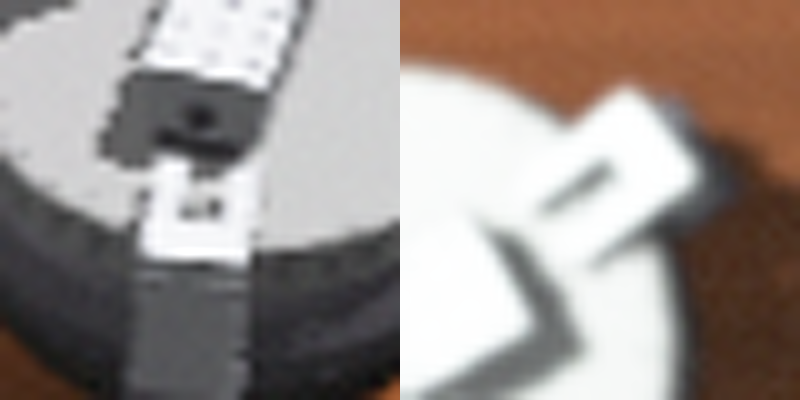

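The slot lies in shadow, so I use the jaws and the finger's own angle instead: about 7.4° remain. I ease the pressure, drag that far, then lift and measure.

To row units: -0.129 rad / 3.1416 = -0.0411.

Emit:
move_arm(
  plan=[
    {"delta_pos": [0,0,-0.0003],"turn": [0,0,0],"fingers": 1},
    {"delta_pos": [0,-0.001,-0.0003],"turn": [0,0,-0.0054],"fingers": 1},
    {"delta_pos": [-0.0001,-0.003,-0.0003],"turn": [0,0,-0.0166],"fingers": 1},
    {"delta_pos": [-0.0003,-0.005,-0.0003],"turn": [0,0,-0.0277],"fingers": 1},
    {"delta_pos": [-0.0005,-0.0067,-0.0003],"turn": [0,0,-0.0376],"fingers": 1},
    {"delta_pos": [-0.0005,-0.0074,-0.0003],"turn": [0,0,-0.0411],"fingers": 1},
    {"delta_pos": [-0.0005,-0.0074,-0.0003],"turn": [0,0,-0.0411],"fingers": 1},
    {"delta_pos": [-0.0005,-0.0074,-0.0003],"turn": [0,0,-0.0411],"fingers": 1},
  ],
)

```text
clock: 17.82
position: [0.458, 0.1729, 0.0814]
ee_rot: [-0.147, 0.989, -0.0, 0.0]
ft_force: [0.0, 0.3, 0.1]
grip_width: 0.001
grasp_force: 0.0
```

Emit:
move_arm(
  plan=[
    {"delta_pos": [0,0,-0.0004],"turn": [0,0,0],"fingers": 1},
    {"delta_pos": [0,0,-0.002],"turn": [0,0,0],"fingers": 1},
    {"delta_pos": [0.01,0,-0.03],"turn": [0,0,0],"fingers": 1},
    {"delta_pos": [0.06,0.02,-0.06],"turn": [0,0,0],"fingers": 1},
    {"delta_pos": [0.1,0.02,-0.06],"turn": [0,0,0],"fingers": 1},
  ],
)

```text
clock: 18.45
position: [0.356, 0.1639, 0.1433]
ee_rot: [-0.148, 0.989, 0.0, 0.002]
ft_force: [-0.4, 0.2, 0.7]
grip_width: 0.003
grasp_force: 0.0
```

```bash
python3 - <<'E'
from h import *
watch(1)
S=camera("scene");T=camera("top");print(ang(S),ang(T))
import pickle; pickle.dump((S,T),open("n.pkl","wb"))
for c,a in((S,(.5137,.1888)),(T,(.5121,.19))):
    W=cloud(c); r=np.hypot(*(W[...,:2]-AX).transpose(2,0,1)); m=(r<.047)&(abs(W[...,2]-.098)<.006); q=W[m][:,:2]
    print(q.mean(0),cv2.minAreaRect((q*1000).astype(np.float32)))
    m=(r>.048)&(r<.092)&(abs(W[...,2]-.081)<.005)&(W[...,0]>.52)&(W[...,1]<.17); q=W[m][:,:2]; f=q.mean(0)-a; print(" fork",np.degrees(np.arctan2(f[1],f[0])),cv2.minAreaRect((q*1000).astype(np.float32)))
cv2.imwrite("pics/a4.png",np.hstack([cv2.resize(c["color"][v:v+60,u:u+40,::-1],None,fx=10,fy=10,interpolation=cv2.INTER_CUBIC) for c,u,v in((S,297,145),(T,195,193))]))
E
```

```text
scene 18.45 291.0 19.0 120.9 258
top 18.5 294.0 45.0 121.9 431
18.55 [0.3538 0.1621 0.1416] [ 0.31 -0.25 -0.28]
(np.float64(291.0), np.float32(19.0), np.float64(121.0), 257) (np.float64(294.0), np.float32(47.0), np.float64(121.6), 432)
[0.51654711 0.18707493] ((515.0645141601562, 188.36355590820312), (32.208984375, 78.30108642578125), 31.21227264404297)
 fork -50.80587020157843 ((558.4334106445312, 134.1519012451172), (26.014549255371094, 38.99753189086914), 36.90496826171875)
[0.51166991 0.18969161] ((511.8980712890625, 190.17831420898438), (32.5501594543457, 76.14362335205078), 31.423351287841797)
 fork -51.784736073820476 ((553.9993896484375, 136.40725708007812), (26.07145881652832, 36.68183898925781), 37.974308013916016)
```

View pics/a4.png

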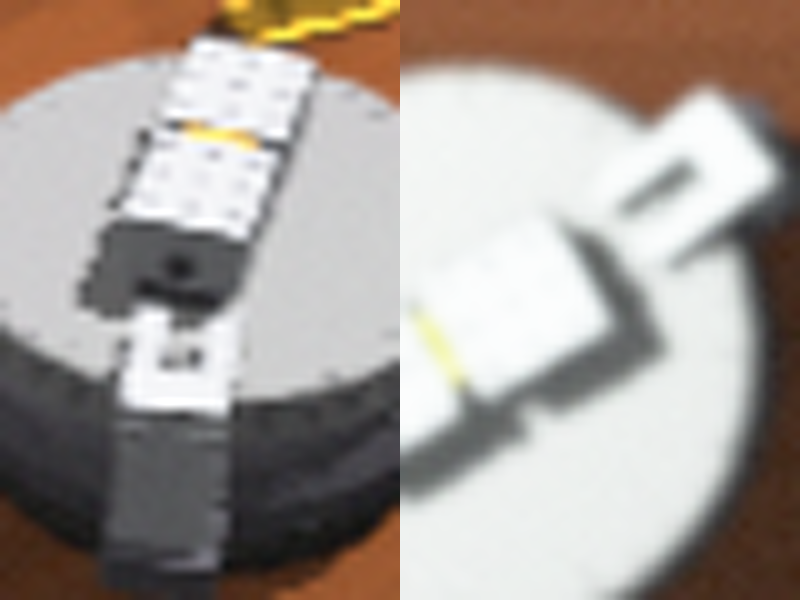

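The jaws stand clear in both crops at about 121.6°, against 128.2° for the fork. The last stroke lost contact, so 6.6° remain. Touching again.

```bash
python3 - <<'E'
from h import *
for z in(.142,.1,.083): print(rel((.4559,.1864,z),93))
E
```

```text
(array([-0.1019, -0.0066,  0.    ]), array([2.000e-04, 1.300e-03, 2.443e-01]))
(array([-0.1018, -0.0066,  0.042 ]), array([2.000e-04, 1.300e-03, 2.443e-01]))
(array([-0.1018, -0.0066,  0.059 ]), array([2.000e-04, 1.300e-03, 2.443e-01]))
```

To row units: 0.244 rad / 3.1416 = 0.0777.

Emit:
move_arm(
  plan=[
    {"delta_pos": [-0.05,-0.004,0],"turn": [0,0,0.0382],"fingers": 1},
    {"delta_pos": [-0.1018,-0.0066,0.01],"turn": [0,0,0.0777],"fingers": 1},
    {"delta_pos": [-0.1018,-0.0066,0.03],"turn": [0,0.0003,0.0777],"fingers": 1},
    {"delta_pos": [-0.1018,-0.0066,0.05],"turn": [0,0.0003,0.0777],"fingers": 1},
    {"delta_pos": [-0.1018,-0.0066,0.057],"turn": [0,0.0003,0.0777],"fingers": 1},
    {"delta_pos": [-0.1018,-0.0066,0.059],"turn": [0,0.0003,0.0777],"fingers": 1},
    {"delta_pos": [-0.1018,-0.0066,0.0595],"turn": [0,0.0003,0.0777],"fingers": 1},
    {"delta_pos": [-0.1018,-0.0066,0.06],"turn": [0,0.0003,0.0777],"fingers": 1},
  ],
)

```text
clock: 19.65
position: [0.4562, 0.1864, 0.082]
ee_rot: [-0.026, 1.0, -0.0, 0.0]
ft_force: [-0.3, -0.6, 0.0]
grip_width: -0.001
grasp_force: 0.0
```

Emit:
move_arm(
  plan=[
    {"delta_pos": [0,0,0.0004],"turn": [0,0,0],"fingers": 1},
    {"delta_pos": [0,0,0.0007],"turn": [0,0,0],"fingers": 1},
    {"delta_pos": [0,0,0.0009],"turn": [0,0,0],"fingers": 1},
    {"delta_pos": [0,0,0.001],"turn": [0,0,0],"fingers": 1},
  ],
)

```text
clock: 20.15
position: [0.456, 0.1864, 0.0811]
ee_rot: [-0.026, 1.0, -0.0, -0.0]
ft_force: [-3.5, -0.0, 8.9]
grip_width: 0.001
grasp_force: 4.2
```

To row units: -0.117 rad / 3.1416 = -0.0372.

Emit:
move_arm(
  plan=[
    {"delta_pos": [0,0,-0.0002],"turn": [0,0,0],"fingers": 1},
    {"delta_pos": [0,-0.0005,-0.0002],"turn": [0,0,-0.0029],"fingers": 1},
    {"delta_pos": [-0.0001,-0.002,-0.0002],"turn": [0,0,-0.0111],"fingers": 1},
    {"delta_pos": [-0.0002,-0.004,-0.0002],"turn": [0,0,-0.0223],"fingers": 1},
    {"delta_pos": [-0.0003,-0.0055,-0.0002],"turn": [0,0,-0.0312],"fingers": 1},
    {"delta_pos": [-0.0004,-0.0064,-0.0002],"turn": [0,0,-0.0363],"fingers": 1},
    {"delta_pos": [-0.0004,-0.0066,-0.0002],"turn": [0,0,-0.0372],"fingers": 1},
    {"delta_pos": [-0.0004,-0.0066,-0.0002],"turn": [0,0,-0.0372],"fingers": 1},
  ],
)

```text
clock: 21.15
position: [0.4566, 0.1798, 0.0811]
ee_rot: [-0.085, 0.996, -0.0, -0.0]
ft_force: [-2.6, -0.8, 7.4]
grip_width: -0.0
grasp_force: 3.5
```

```bash
python3 -c "
from h import *
watch(2)"
```

```text
scene 21.15 189.0 68.0 134.7 266
top 21.2 293.0 31.0 120.6 300
scene 21.25 189.0 68.0 134.9 266
top 21.3 293.0 31.0 121.0 301
scene rad/s 0.035
top rad/s 0.07
21.35 [0.4566 0.1798 0.0811] [-2.22 -1.05  6.65]
```

Emit:
move_arm(
  plan=[
    {"delta_pos": [0,0,-0.0003],"turn": [0,0,0],"fingers": 1},
    {"delta_pos": [0,0,-0.0008],"turn": [0,0,0],"fingers": 1},
    {"delta_pos": [0,0,-0.004],"turn": [0,0,0],"fingers": 1},
    {"delta_pos": [0.01,0,-0.04],"turn": [0,0,0],"fingers": 0.6},
    {"delta_pos": [0.06,-0.02,-0.07],"turn": [0,0,0],"fingers": 0.6},
    {"delta_pos": [0.1,-0.06,-0.08],"turn": [0,0,0],"fingers": 0.6},
  ],
)

```text
clock: 22.1
position: [0.3676, 0.1038, 0.1622]
ee_rot: [-0.086, 0.996, 0.0, 0.001]
ft_force: [0.5, -0.7, 0.5]
grip_width: 0.402
grasp_force: 0.0
```

```bash
python3 - <<'E'
from h import *
watch(2)
S=camera("scene");T=camera("top")
import pickle; pickle.dump((S,T),open("n2.pkl","wb"))
for c,a in((S,(.5137,.1888)),(T,(.5121,.19))):
    W=cloud(c); r=np.hypot(*(W[...,:2]-AX).transpose(2,0,1)); m=(r<.047)&(abs(W[...,2]-.098)<.006); q=W[m][:,:2]
    print(q.mean(0),cv2.minAreaRect((q*1000).astype(np.float32)))
    m=(r>.048)&(r<.092)&(abs(W[...,2]-.081)<.005)&(W[...,0]>.52)&(W[...,1]<.17); q=W[m][:,:2]; f=q.mean(0)-a; print(" fork",np.degrees(np.arctan2(f[1],f[0])),cv2.minAreaRect((q*1000).astype(np.float32)))
a,b=[cv2.resize(c["color"][v:v+60,u:u+40,::-1],None,fx=10,fy=10,interpolation=cv2.INTER_CUBIC) for c,u,v in((S,297,145),(T,195,193))]
cv2.imwrite("pics/a5.png",np.hstack([a,b])); 
E
```

```text
scene 22.1 291.0 27.0 128.4 256
top 22.15 293.0 39.0 128.3 434
scene 22.2 291.0 27.0 128.7 256
top 22.25 293.0 38.0 128.6 435
scene rad/s 0.052
top rad/s 0.052
22.3 [0.3682 0.1034 0.1614] [-0.31 -0.08  0.38]
[0.51684299 0.18634253] ((514.9235229492188, 188.65997314453125), (32.04595184326172, 81.16874694824219), 38.56179428100586)
 fork -50.8688321035671 ((557.729736328125, 134.85841369628906), (25.858530044555664, 39.03483581542969), 36.376529693603516)
[0.51164949 0.18979557] ((511.7208557128906, 190.56301879882812), (32.69068908691406, 76.35002136230469), 38.80318832397461)
 fork -51.759059076146855 ((554.30078125, 136.4784698486328), (25.934066772460938, 37.01120376586914), 39.72808074951172)
```

View pics/a5.png

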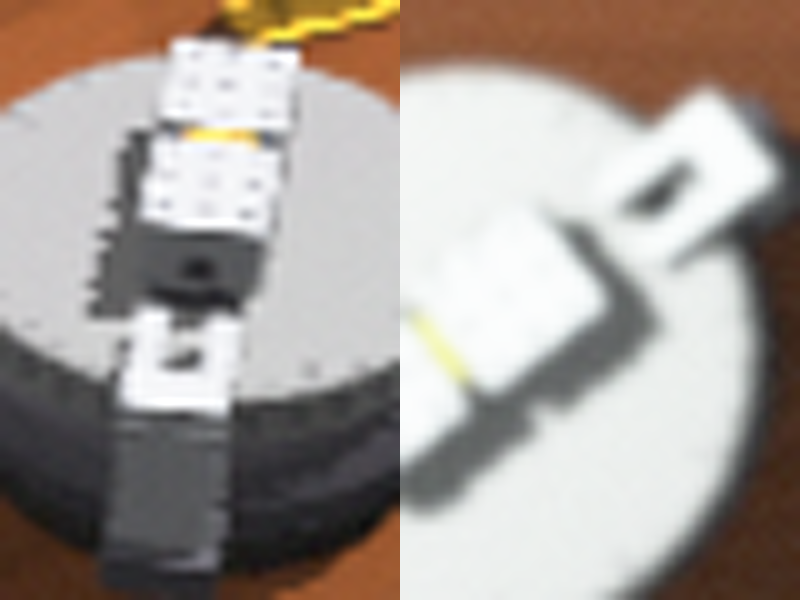

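In the crops the jaws line up with the fork, and the hole shows in the slot at top pixel (221.5,212). The head stands at about 128.5° against a target of about 128.5°. Next the pin.

```bash
python3 - <<'E'
from h import *
watch(1)
for z in(.162,.11,.05,.044): print(rel((.5753,-.2078,z),70))
print(get_obs()["joint_pos"].round(2))
E
```

```text
scene 22.4 291.0 27.0 128.4 256
top 22.45 293.0 37.0 128.8 434
22.5 [0.3684 0.1042 0.1604] [ 0.5  -0.63 -0.2 ]
(array([-0.1511, -0.3425, -0.0015]), array([-0.0014, -0.0014,  0.5191]))
(array([-0.1512, -0.3425,  0.0505]), array([-0.0014, -0.0014,  0.5191]))
(array([-0.1513, -0.3424,  0.1105]), array([-0.0014, -0.0014,  0.5191]))
(array([-0.1513, -0.3424,  0.1165]), array([-0.0014, -0.0014,  0.5191]))
[-0.59 -0.15  0.18  2.16  0.03  1.13  1.32]
```

To row units: 0.519 rad / 3.1416 = 0.1652.

Emit:
move_arm(
  plan=[
    {"delta_pos": [-0.02,-0.05,0],"turn": [0,0,0.0318],"fingers": 0.6},
    {"delta_pos": [-0.042,-0.1,0],"turn": [0,0,0.07],"fingers": 0.6},
    {"delta_pos": [-0.065,-0.15,0],"turn": [0,0,0.1082],"fingers": 0.6},
    {"delta_pos": [-0.088,-0.2,0],"turn": [0,0,0.1464],"fingers": 0.6},
    {"delta_pos": [-0.11,-0.25,0],"turn": [0,0,0.1652],"fingers": 0.6},
    {"delta_pos": [-0.13,-0.3,0.01],"turn": [-0.0003,-0.0003,0.1652],"fingers": 0.6},
    {"delta_pos": [-0.1512,-0.3425,0.03],"turn": [-0.0003,-0.0003,0.1652],"fingers": 0.6},
    {"delta_pos": [-0.1512,-0.3425,0.05],"turn": [-0.0003,-0.0003,0.1652],"fingers": 0.6},
    {"delta_pos": [-0.1512,-0.3425,0.06],"turn": [-0.0003,-0.0003,0.1652],"fingers": 0.6},
    {"delta_pos": [-0.1512,-0.3425,0.06],"turn": [-0.0003,-0.0003,0.1652],"fingers": 0.6},
  ],
)

```text
clock: 23.75
position: [0.5745, -0.207, 0.1]
ee_rot: [0.173, 0.985, 0.0, -0.001]
ft_force: [-0.4, -0.0, 0.1]
grip_width: 0.396
grasp_force: 0.0
```

```bash
python3 - <<'E'
from h import *
watch(1)
for z in(.06,.044): print(rel((.5753,-.2078,z),70))
S=camera("scene");T=camera("top")
cv2.imwrite("pics/a6.png",np.hstack([cv2.resize(c["color"][v:v+75,u:u+60,::-1],None,fx=6,fy=6,interpolation=cv2.INTER_CUBIC) for c,u,v in((S,175,220),(T,335,175))]))
E
```

```text
scene 23.75 291.0 27.0 128.5 252
top 23.8 293.0 33.0 128.8 436
23.85 [ 0.5752 -0.2076  0.1016] [0.02 0.14 0.63]
(array([-0.0001, -0.0002,  0.0416]), array([0.0009, 0.0009, 0.0007]))
(array([-0.0001, -0.0002,  0.0576]), array([0.0009, 0.0009, 0.0007]))
```

View pics/a6.png

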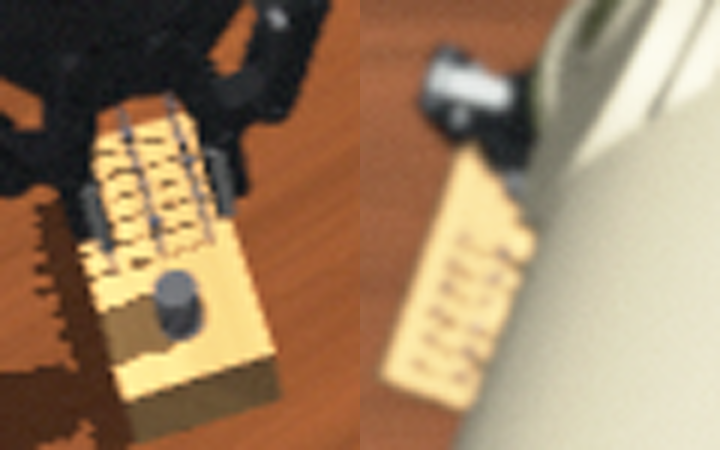

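The scene crop shows both fingers astride the pin head at (203,270), clear of the burs. Lowering to grip.

To row units: 0.001 rad / 3.1416 = 0.0003.

Emit:
move_arm(
  plan=[
    {"delta_pos": [0,0,0.02],"turn": [0.0003,0.0003,0],"fingers": 0.6},
    {"delta_pos": [0,0,0.04],"turn": [0.0003,0.0003,0],"fingers": 0.6},
    {"delta_pos": [0,0,0.052],"turn": [0.0003,0.0003,0],"fingers": 0.6},
    {"delta_pos": [0,0,0.056],"turn": [0.0003,0.0003,0],"fingers": 0.6},
    {"delta_pos": [0,0,0.056],"turn": [0.0003,0.0003,0],"fingers": 0.7},
    {"delta_pos": [0,0,0.056],"turn": [0.0003,0.0003,0],"fingers": 0.76},
    {"delta_pos": [0,0,0.056],"turn": [0.0003,0.0003,0],"fingers": 0.82},
    {"delta_pos": [0,0,0.056],"turn": [0.0003,0.0003,0],"fingers": 0.9},
    {"delta_pos": [0,0,0.056],"turn": [0.0003,0.0003,0],"fingers": 1},
    {"delta_pos": [0,0,0.056],"turn": [0.0003,0.0003,0],"fingers": 1},
  ],
  force=25,
)

```text
clock: 25.2
position: [0.5752, -0.2087, 0.0454]
ee_rot: [0.174, 0.985, -0.0, -0.0]
ft_force: [-0.6, -0.3, 6.0]
grip_width: 0.175
grasp_force: 24.6
```

```bash
python3 - <<'E'
from h import *
for z in(.16,.127): print(rel((.5503,.1425,z),38.6))
E
```

```text
(array([ 0.1438,  0.3213, -0.1148]), array([-5.000e-04,  2.000e-04,  5.473e-01]))
(array([ 0.1438,  0.3213, -0.0818]), array([-5.000e-04,  2.000e-04,  5.473e-01]))
```

To row units: 0.547 rad / 3.1416 = 0.1741.

Emit:
move_arm(
  plan=[
    {"delta_pos": [0,0,-0.01],"turn": [0,0,0],"fingers": 1},
    {"delta_pos": [0,0,-0.03],"turn": [0,0,0],"fingers": 1},
    {"delta_pos": [0,0,-0.06],"turn": [0,0,0],"fingers": 1},
    {"delta_pos": [0.012,0.03,-0.1],"turn": [0,0,0.0191],"fingers": 1},
    {"delta_pos": [0.035,0.08,-0.115],"turn": [0,0,0.0573],"fingers": 1},
    {"delta_pos": [0.06,0.13,-0.115],"turn": [0,0,0.0955],"fingers": 1},
    {"delta_pos": [0.083,0.18,-0.115],"turn": [0,0,0.1337],"fingers": 1},
    {"delta_pos": [0.105,0.23,-0.115],"turn": [0,0,0.1592],"fingers": 1},
    {"delta_pos": [0.126,0.28,-0.115],"turn": [0,0,0.1741],"fingers": 1},
    {"delta_pos": [0.139,0.31,-0.115],"turn": [0,0,0.1741],"fingers": 1},
    {"delta_pos": [0.1438,0.3213,-0.115],"turn": [0,0,0.1741],"fingers": 1},
    {"delta_pos": [0.1438,0.3213,-0.1],"turn": [0,0,0.1741],"fingers": 1},
  ],
)

```text
clock: 26.7
position: [0.5508, 0.1427, 0.1456]
ee_rot: [0.433, 0.901, 0.001, 0.0]
ft_force: [-0.2, -0.5, 0.2]
grip_width: 0.167
grasp_force: 24.5
```

Emit:
move_arm(
  plan=[
    {"delta_pos": [0,0,0.01],"turn": [0,0,0],"fingers": 1},
    {"delta_pos": [0,0,0.016],"turn": [0,0,0],"fingers": 1},
    {"delta_pos": [0,0,0.016],"turn": [0,0,0],"fingers": 1},
  ],
)

```text
clock: 27.08
position: [0.5498, 0.1416, 0.1281]
ee_rot: [0.434, 0.901, -0.001, -0.001]
ft_force: [0.1, 0.3, -0.2]
grip_width: 0.172
grasp_force: 24.5
```

```bash
python3 - <<'E'
from h import *
o=get_obs();print(o["clock"],o["position"].round(4),o["ft_force"].round(2),o["grip_width"],rel((.5503,.1425,.127),38.6))
S=camera("scene");T=camera("top");print(ang(S),ang(T))
import pickle; pickle.dump((S,T),open("n3.pkl","wb"))
print("slot proj S",pix(S,(.5503,.1425,.081)),"tip proj S",pix(S,(*o["position"][:2],o["position"][2]-.0394)))
cv2.imwrite("pics/a7.png",np.hstack([cv2.resize(c["color"][v:v+60,u:u+40,::-1],None,fx=10,fy=10,interpolation=cv2.INTER_CUBIC) for c,u,v in((S,297,145),(T,195,193))]))
E
```

```text
27.075 [0.5498 0.1416 0.1281] [ 0.07  0.25 -0.18] 0.17219894934592253 (array([0.0004, 0.001 , 0.0011]), array([-0.0023, -0.0004, -0.001 ]))
(np.float64(221.0), np.float32(14.0), np.float64(139.3), 73) (np.float64(353.0), np.float32(16.0), nan, 0)
slot proj S [315.17159786 178.01178825] tip proj S [314.95500587 175.75170926]
```

View pics/a7.png

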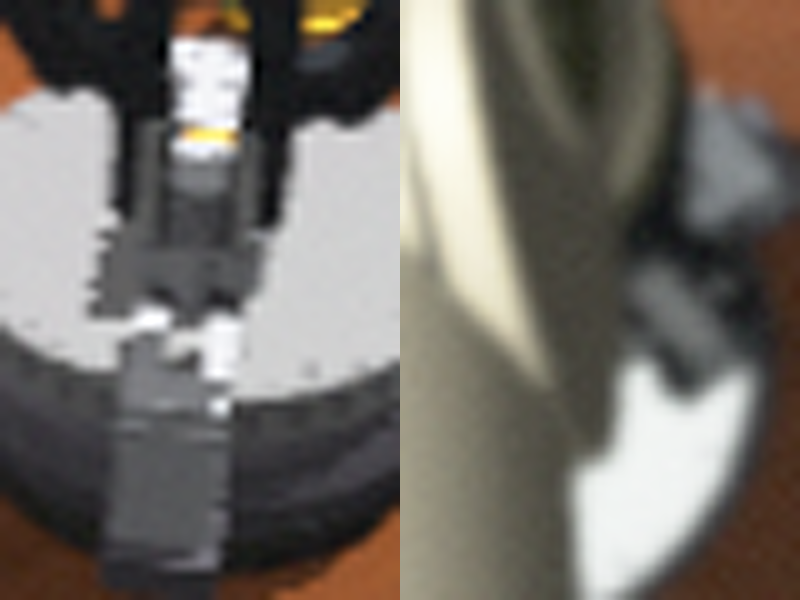

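```bash
python3 - <<'E'
from h import *
import pickle
S,T=pickle.load(open("n3.pkl","rb")); S2,_=pickle.load(open("n2.pkl","rb"))
x,y,z=.5498,.1416,.1281
for dz in(.0066,-.0154,-.03,-.0394): print("pin z",dz,pix(S,(x,y,z+dz)).round(1))
g=gray(S)
for v in range(155,182): print(v,g[v,305:328].astype(int))
print("fork rows before")
for v in range(176,187): print(v,gray(S2)[v,305:325].astype(int))
E
```

```text
pin z 0.0066 [316.1 161.3]
pin z -0.0154 [315.6 168.3]
pin z -0.03 [315.2 172.9]
pin z -0.0394 [315.  175.7]
155 [207 208 167  62  31  30  25  28  27 101 210 245 245 245 244 216  71  27
  27  23  21  29  21]
156 [207 209 180  96  25  23  27  34  37 142 227 243 244 240 230 194  69  29
  32  27  26  27  36]
157 [207 208 190 127  26  38  65  88  81  75 136 176 217 242 248 221  34  33
  28  24  26  64 109]
158 [207 205 188 126  25  40  75  82  54  95 169 195 203 208 198 120  77  63
  25  27  27 143 208]
159 [208 207 191 127  29  44  73  83  54 181 244 243 245 245 224 156  80  78
  45  27  51 150 208]
160 [207 208 190 126  27  42  73  76  45 131 179 210 221 173 171 120  81  73
  43  28  51 149 207]
161 [209 206 175  92  30  54  79  78  53  92 125 123 123 123 105  72  80  73
  38  26  52 150 208]
162 [207 206 178  92  30  51  80  78  70 104 122 124 125 122  99  70  90  75
  38  28  82 165 209]
163 [206 206 176  93  34  54  80  74  56  92 118 122 121 123 100  69  89  77
  45  28 113 183 207]
164 [209 207 175  88  29  54  81  74  45  64  79  92  95  86  66  73  91  70
  29  26 115 185 205]
1
[... 1955 characters left out ...]
207]
179 [207 208 208 173 123 208 243 237 221 204 203 200 226 243 243 230 197 207
 208 209]
180 [206 205 207 174 163 231 243 238 212 169 135 103 196 243 245 232 190 209
 209 207]
181 [186 193 204 167 172 236 244 228 161 110  97 125 210 243 238 222 208 208
 207 209]
182 [117 163 157  99 211 249 247 247 240 225 227 228 234 244 239 221 207 207
 206 206]
183 [ 73  82  86 110 210 246 246 246 246 247 247 247 246 247 230 183 206 207
 198 195]
184 [ 75  71  64 110 213 246 247 247 247 246 246 245 245 245 228 180 189 183
 179 181]
185 [ 74  73  61  98 155 209 226 238 250 247 245 245 245 247 225  91  91  82
  69  68]
186 [ 73  70  63  72  88  93  93  89  90  83  78 108 136 164 152  61  58  57
  70  67]
```

Pixel checks put the shank at u≈315.5, against the slot at u≈315.4, so they agree. Lowering in steps.

To row units: -0.001 rad / 3.1416 = -0.0003.

Emit:
move_arm(
  plan=[
    {"delta_pos": [0.0004,0.001,0],"turn": [-0.0003,0,0],"fingers": 1},
    {"delta_pos": [0.0004,0.001,0.002],"turn": [-0.0003,0,0],"fingers": 1},
    {"delta_pos": [0.0004,0.001,0.004],"turn": [-0.0003,0,0],"fingers": 1},
    {"delta_pos": [0.0004,0.001,0.006],"turn": [-0.0003,0,0],"fingers": 1},
    {"delta_pos": [0.0004,0.001,0.008],"turn": [-0.0003,0,0],"fingers": 1},
    {"delta_pos": [0.0004,0.001,0.01],"turn": [-0.0003,0,0],"fingers": 1},
    {"delta_pos": [0.0004,0.001,0.012],"turn": [-0.0003,0,0],"fingers": 1},
    {"delta_pos": [0.0004,0.001,0.014],"turn": [-0.0003,0,0],"fingers": 1},
  ],
)

```text
clock: 28.18
position: [0.5504, 0.1434, 0.1145]
ee_rot: [0.434, 0.901, -0.0, -0.0]
ft_force: [-1.2, -1.7, 0.9]
grip_width: 0.173
grasp_force: 24.7
```

Emit:
move_arm(
  plan=[
    {"delta_pos": [-0.0005,-0.0007,0],"turn": [0,0,0],"fingers": 1},
    {"delta_pos": [-0.0005,-0.0007,0],"turn": [0,0,0],"fingers": 1},
  ],
)

```text
clock: 28.42
position: [0.5503, 0.1427, 0.1147]
ee_rot: [0.434, 0.901, 0.0, -0.0]
ft_force: [0.2, -0.2, -0.3]
grip_width: 0.169
grasp_force: 24.6
```

Lateral force is gone. Continuing down.

Emit:
move_arm(
  plan=[
    {"delta_pos": [0,0,0.001],"turn": [0,0,0],"fingers": 1},
    {"delta_pos": [0,0,0.0025],"turn": [0,0,0],"fingers": 1},
    {"delta_pos": [0,0,0.004],"turn": [0,0,0],"fingers": 1},
    {"delta_pos": [0,0,0.0055],"turn": [0,0,0],"fingers": 1},
    {"delta_pos": [0,0,0.007],"turn": [0,0,0],"fingers": 1},
  ],
)

```text
clock: 29.05
position: [0.5502, 0.1427, 0.1075]
ee_rot: [0.434, 0.901, -0.0, -0.0]
ft_force: [-0.7, 0.2, -0.3]
grip_width: 0.175
grasp_force: 24.6
```

Emit:
move_arm(
  plan=[
    {"delta_pos": [0,0,0.001],"turn": [0,0,0],"fingers": 1},
    {"delta_pos": [0,0,0.0025],"turn": [0,0,0],"fingers": 1},
    {"delta_pos": [0,0,0.004],"turn": [0,0,0],"fingers": 1},
    {"delta_pos": [0,0,0.0055],"turn": [0,0,0],"fingers": 1},
  ],
)

```text
clock: 29.55
position: [0.5502, 0.1427, 0.102]
ee_rot: [0.434, 0.901, 0.0, -0.0]
ft_force: [-0.7, 0.3, 0.5]
grip_width: 0.172
grasp_force: 24.6
```

Emit:
move_arm(
  plan=[
    {"delta_pos": [0,0,0.001],"turn": [0,0,0],"fingers": 1},
    {"delta_pos": [0,0,0.002],"turn": [0,0,0],"fingers": 1},
    {"delta_pos": [0,0,0.003],"turn": [0,0,0],"fingers": 1},
    {"delta_pos": [0,0,0.004],"turn": [0,0,0],"fingers": 1},
    {"delta_pos": [0,0,0.0045],"turn": [0,0,0],"fingers": 1},
  ],
)

```text
clock: 30.18
position: [0.5502, 0.1427, 0.0976]
ee_rot: [0.434, 0.901, -0.0, -0.0]
ft_force: [-1.2, -0.8, 0.0]
grip_width: 0.17
grasp_force: 24.6
```

Emit:
move_arm(
  plan=[
    {"delta_pos": [0,0,0.0003],"turn": [0,0,0],"fingers": 1},
    {"delta_pos": [0,0,0.0006],"turn": [0,0,0],"fingers": 1},
    {"delta_pos": [0,0,0.0009],"turn": [0,0,0],"fingers": 1},
  ],
)

```text
clock: 30.55
position: [0.5502, 0.1427, 0.0968]
ee_rot: [0.434, 0.901, 0.0, -0.0]
ft_force: [-0.9, -1.8, -0.2]
grip_width: 0.177
grasp_force: 24.6
```

Emit:
move_arm(
  plan=[
    {"delta_pos": [0,0,0.0003],"turn": [0,0,0],"fingers": 1},
    {"delta_pos": [0,0,0.0006],"turn": [0,0,0],"fingers": 1},
  ],
)

```text
clock: 30.8
position: [0.5503, 0.1427, 0.0964]
ee_rot: [0.434, 0.901, 0.0, -0.0]
ft_force: [-2.7, -1.5, 5.4]
grip_width: 0.17
grasp_force: 24.9
```

Seated at the expected height (0.0964). Releasing gently, then straight up.

Emit:
move_arm(
  plan=[
    {"delta_pos": [0,0,-0.0002],"turn": [0,0,0],"fingers": 0.82},
    {"delta_pos": [0,0,-0.0002],"turn": [0,0,0],"fingers": 0.78},
    {"delta_pos": [0,0,-0.0002],"turn": [0,0,0],"fingers": 0.72},
    {"delta_pos": [0,0,-0.0002],"turn": [0,0,0],"fingers": 0.65},
    {"delta_pos": [0,0,-0.0002],"turn": [0,0,0],"fingers": 0.65},
    {"delta_pos": [0,0,-0.005],"turn": [0,0,0],"fingers": 0.65},
    {"delta_pos": [0,0,-0.02],"turn": [0,0,0],"fingers": 0.65},
    {"delta_pos": [0,0,-0.05],"turn": [0,0,0],"fingers": 0.65},
    {"delta_pos": [0.02,0,-0.09],"turn": [0,0,0],"fingers": 0.65},
    {"delta_pos": [0.06,0.03,-0.12],"turn": [0,0,0],"fingers": 0.65},
    {"delta_pos": [0.1,0.06,-0.13],"turn": [0,0,0],"fingers": 0.65},
    {"delta_pos": [0.13,0.08,-0.13],"turn": [0,0,0],"fingers": 0.65},
  ],
)

```text
clock: 32.3
position: [0.5316, 0.297, 0.2286]
ee_rot: [0.433, 0.901, 0.002, 0.0]
ft_force: [1.2, -0.1, -0.5]
grip_width: 0.347
grasp_force: 0.0
```

```bash
python3 - <<'E'
from h import *
o=get_obs();print(o["clock"],o["position"].round(4),o["ft_force"].round(2))
S=camera("scene");T=camera("top");print(ang(S),ang(T))
for c in(S,T):
    W=cloud(c); r=np.hypot(W[...,0]-.5503,W[...,1]-.1425); m=(r<.011)&(W[...,2]>.092)&(W[...,2]<.12); print(m.sum(),np.median(W[m],0),np.percentile(W[m][:,2],95) if m.sum() else 0)
cv2.imwrite("pics/a8.png",np.hstack([cv2.resize(c["color"][v:v+75,u:u+50,::-1],None,fx=8,fy=8,interpolation=cv2.INTER_CUBIC) for c,u,v in((S,292,130),(T,190,183))]))
E
```

```text
32.3 [0.5316 0.297  0.2286] [ 1.19 -0.05 -0.45]
(np.float64(9.0), np.float32(13.0), np.float64(128.6), 258) (np.float64(338.0), np.float32(5.0), np.float64(128.5), 434)
39 [0.55458234 0.14078401 0.10121619] 0.10393788052126389
42 [0.54984166 0.14366885 0.10343033] 0.106146605960001
```

View pics/a8.png

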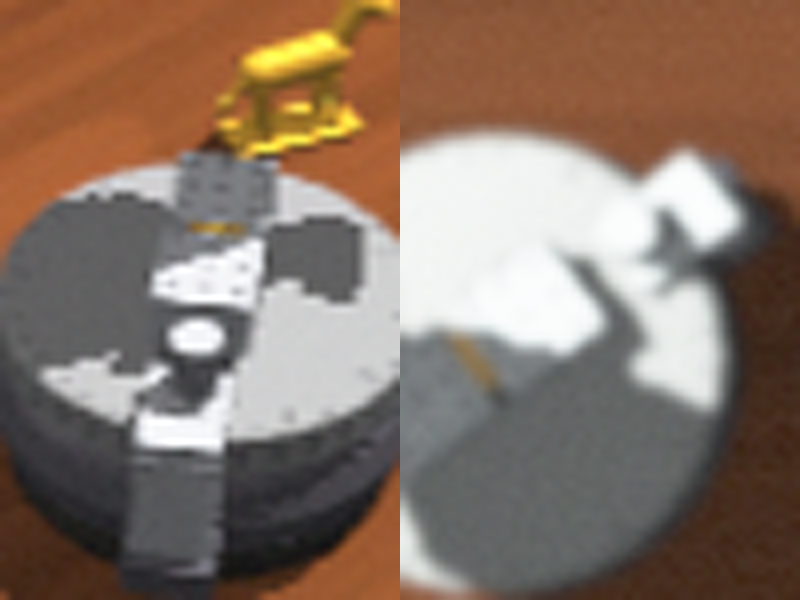

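The pin stands upright in the slot with its head on the fork. It appears at top pixel (218,211) and scene (316,172), with its top at 103.4 mm against 103 expected. The head is still at 128.5°.

Emit:
move_arm(
  plan=[
    {"delta_pos": [0,0,0],"turn": [0,0,0],"fingers": 0.65},
    {"delta_pos": [0,0,0],"turn": [0,0,0],"fingers": 0.65},
    {"delta_pos": [0,0,0],"turn": [0,0,0],"fingers": 0.65},
    {"delta_pos": [0,0,0],"turn": [0,0,0],"fingers": 0.65},
  ],
)

```text
clock: 32.9
position: [0.5318, 0.2936, 0.2264]
ee_rot: [0.434, 0.901, 0.0, -0.0]
ft_force: [-0.5, -0.3, 0.1]
grip_width: 0.352
grasp_force: 0.0
```

```bash
python3 -c "
from h import *
print(hand_in())"
```

```text
the job is handed in; nothing more can be done
None
```

The pin is home in the fork and the job was handed in at 33 s: the head spun at about 3.2 rad/s and ran free about 4 s, but my first touch stopped it about 100° short, so I dragged the plate into line with the fingertip, with the highest force I read at 8.9 N.

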